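Finish a honey-and-biscuit gift crate at the bake sale

ROBOT

A 6-joint arm with a two-finger parallel gripper is mounted at the origin on the work surface. World frame = base frame: x ahead of the robot, y to its left, z up, the work surface at z = 0. Lengths are in m, angles in rad, forces in N, time in s.
With the tool pointing down it reaches from about 0.25 to 0.725 m from the base axis. Payload 9.7 kg.
Tool frame: the origin (TCP) lies between the finger pads; the fingertips stand 25 mm ahead of it and the grasp point (between the pads) lies 6 mm ahead of it (r.tip_reach is the z of the fingertips in the tool frame, in m); z points along the fingers, y is the line along which they close (so a half turn about z gives the same grasp; the last joint's range is limited). The gripper opens to 85 mm and grips with 20 to 120 N. Pads are 22 mm wide; open, the fingers measure 114 mm over their backs; the gripper's body (76 mm by 85 mm) begins 54 mm behind the grasp point. The pads swing forward as they close: fully open they stand 13 mm farther back than shut.
Start: joints at [1.225, 0.087, 0.176, 1.66, 0, 1.571], TCP at [0.186, 0.517, 0.256] pointing down, gripper open.
Joint ranges: [-3.13, 3.13], [-0.85, 1.81], [-1.15, 1.24], [-2.2, 2.28], [-1.44, 1.52], [-3.14, 3.14]. Speed limits (rad/s): [2.22, 2.22, 2.57, 3.14, 3.14, 3.14].

INTERFACE

Orientations are given as a unit quaternion [w, x, y, z].
In Python, from station import r, solve_ik, cams gives the robot as it stands. Calls block until the motion is done:
- r.move_to(position, orientation): joint-space move of the TCP to a pose.
- r.line_to(position, rot=None, v=0.15): straight line of the TCP; rot=None keeps the orientation; v is the mean speed in m/s.
- r.goto_joints(angles): joint-space move.
- r.move_gripper(opening, grip_force=None): finger opening in m; grip_force is the grip in N (None keeps the last); returns when the fingers have stopped.
- r.sleep(seconds).
- solve_ik(position, orientation): joint angles nearest the present ones, or None.
- r.sense(): the state.
- cams.grab_frame(name): name is "side" or "top"; returns a dict with "img" (384x512x3 uint8, red, green, blue), "range_z" (384x512 float32, m along the optical axis (not along the pixel's ray), 0 where there is no reading), "intrinsics" (3x3 intrinsics, pixels), "extrinsics" (4x4, takes a point from camera to world coordinates). Camera axes: x right, y up, looking along -z (the intrinsics and any distortion apply to the point x, -y, -z); pixel columns grow to the right and rows downward; lengths in m; the calibration is good to about 2 mm. A picture is of the moment at which its call begins.
A pose or a line that the arm cannot do raises r.MotionError and nothing moves.
- r.close_job(): hands the job in; it is judged then, once.
The state is a dict: "t": time; "joint_positions": joint angles; "joint_vel": joint speeds; "joint_torque": joint torques, N m; "eef_pos": TCP position; "eef_rot": TCP orientation; "force": force on the tool from outside, world axes, zero at the start; "moment": the same for the moment, N m; "width": finger opening in m; "finger_force": force on a finger pad.
Only numpy, scipy, OpenCV 4.12 (cv2) and the standard library are available. Lean on these libraries where they do the work, as an engineer would, in place of code of your own. Each camera call takes 0.05 s, during which the arm holds its last target. There are 200 camera calls.

TASK

Finish packing the gift crate: stand every biscuit pack that is on the table upright in the bay, square across it in a row against the end wall, and slide the stop up snug so that there are no gaps in the row. Close the honey jar with its red lid: set the lid on, turn it backwards until the thread drops into place, then screw it down fully home. Leave the other things on the table where they are.

Things in the scene. Friction and masses are not known exactly. Their poses are not given: they have to be found in the camera images.
- crate: Open wooden gift crate, fixed; outside 90 (its x) by 378 mm (its y). Origin: middle of its underside. Floor 8 mm thick; side walls 8 mm thick, top 53 mm above the table. The packing bay runs along its y axis, 74 mm wide inside, from the end wall at the +y end (top 90 mm above the table) to a 53 mm high partition; beyond it, at the -y end, a square honey jar sits in its well.
- bay_wall (a point): Middle of the foot of the bay's end wall, on the bay floor (8 mm above the table) and on the bay's centre line. Axes as the crate's: y points along the bay out through the end wall, so the bay extends towards -y.
- stop (a joint): Sliding wooden end stop of the bay, in m: 0 = fully open (its face 225 mm from the end wall), grows as it slides towards the end wall, at most 0.19. About 2.5 N of friction; stays where it is left. A panel 70 mm wide, 10 thick, top 84 mm above the bay floor, on a sled, with a grip post behind it.
- stop_face (a point): Foot of the stop's pack-side face, on the bay floor and centre line; axes as the crate's (moves with the stop).
- stop_grip (a point): Top of the stop's dark upright grip post, 20 mm (crate x) by 14 mm (crate y), 34 mm behind the pack-side face (24 mm behind the panel's back), its top 108 mm above the table. Free to grip from above down to the 53 mm crate walls.
- jar: Open amber honey jar, 70 x 70 mm, fast in its square well: cannot turn or lift. Axes as the crate's; origin under its axis on the crate floor. Neck 48 mm across with a three-start thread that closes clockwise seen from above: three lands, tops 9.5 mm below the rim, parted every 120 degrees by entry notches giving the lid's lugs about 18 degrees of play.
- jar_rim (a point): Centre of the jar's rim, on the neck's axis, 110 mm above the table; the jar's shoulder is 34 to 42 mm below it. Each land ends clockwise in a raised stop (2.5 mm), so a lid resting on the lands turns only anticlockwise: within about 105 degrees its lugs reach the notches, it drops 6.5 mm and is blocked that way. Set down half over the notches it may sit cocked: lift, turn, set again. Lid play about 1 mm.
- lid: Red screw lid, yellow disc on top, 65 mm across, 24 tall, at first lying open side down. Origin: centre of its lower edge, z up. Three lugs point inward at the lower edge. Origin below the jar's rim: 9.5 mm resting on the lands (7 on the raised stops), 16 dropped into the notches; from there about 75 to 100 degrees clockwise draws it down to 21, its plate on the rim: home.
- pack1: Cardboard biscuit pack with a blue band, 36 mm thick (its x) by 62 mm wide (its y) by 95 mm tall, about 180 g; stands upright on the table at the start. Origin: centre of its underside, z up. May be absent (None).
- pack2: Cardboard biscuit pack with a green band, 36 mm thick (its x) by 62 mm wide (its y) by 95 mm tall, about 180 g; stands upright on the table at the start. Origin: centre of its underside, z up. May be absent (None).
- pack3: Cardboard biscuit pack with an orange band, 36 mm thick (its x) by 62 mm wide (its y) by 95 mm tall, about 180 g; stands upright on the table at the start. Origin: centre of its underside, z up. May be absent (None).
- pack4: Cardboard biscuit pack with a red band, 36 mm thick (its x) by 62 mm wide (its y) by 95 mm tall, about 180 g; stands upright on the table at the start. Origin: centre of its underside, z up. May be absent (None).
- pack5: Cardboard biscuit pack with a yellow band, 36 mm thick (its x) by 62 mm wide (its y) by 95 mm tall, about 180 g; stands upright on the table at the start. Origin: centre of its underside, z up. May be absent (None).
- jam: Bystander, closed green glass jam jar, 54 mm across, 75 tall; origin at the middle of its underside. Leave it alone.
- plate: Bystander, white plate, 120 mm across, 18 tall; origin at the middle of its underside. Leave it alone.
- cup: Bystander, white paper cup, 72 mm across, 85 tall; origin at the middle of its underside. Leave it alone.
- napkins: Bystander, white napkin pack, 90 x 90 x 50 mm; origin at the middle of its underside. Leave it alone.
- spatula: Bystander, black serving spatula lying flat, 240 mm long; origin at the middle of its underside (middle of its length). Leave it alone.
- shaker: Bystander, steel sugar shaker, 38 mm across, 70 tall; origin at the middle of its underside. Leave it alone.
- bowl: Bystander, small blue bowl, 100 mm across, 40 tall; origin at the middle of its underside. Leave it alone.
Not all that is in view belongs to the job. What is shaped like the pack4 but purple or turquoise is not meant.

How it is judged:
By the outcome, as a careful person would: the job done as asked, in the order asked, and still so for the second after the job is handed in, with the robot touching nothing.
Of pack1, pack2, pack3, pack4, pack5 only 3 to 5 are there at a start; the rules pass over those that are not, and their reading is None.
At some moment in a run one of lid may be knocked a few centimetres aside while the robot is not near it.
It also fails if it takes over 210 s, if anything falls off the work surface, if the arm or the gripper's body presses on something with over 40 N, if the wrist force passes 120 N, or if a joint passes its speed limit or range.

## Working session

There is one attempt and no reset: what is moved stays moved. The work goes in short steps, each a Python script; the robot and the scene stay as the last script left them, time stands still between calls to the robot, and variables do not carry over. Pictures are saved under pics/ and viewed, at most 14 in all, crops included, and the job is handed in when it is done.

```bash
ls; mkdir -p pics; cat > h.py <<'E'
import numpy as np, cv2
from station import r, solve_ik, cams
def grab(n):
    f=cams.grab_frame(n); K=np.array(f["intrinsics"]);T=np.array(f["extrinsics"])
    z=f["range_z"]; v,u=np.mgrid[:z.shape[0],:z.shape[1]]
    P=np.stack([(u-K[0,2])/K[0,0]*z,-(v-K[1,2])/K[1,1]*z,-z],-1)@T[:3,:3].T+T[:3,3]
    P[z<=0]=np.nan
    f["P"]=P; f["K"]=K; f["T"]=T
    f["hsv"]=cv2.cvtColor(f["img"],cv2.COLOR_RGB2HSV)
    return f
def ray(f,u,v,h):
    K,T=f["K"],f["T"]; d=T[:3,:3]@np.array([(u-K[0,2])/K[0,0],-(v-K[1,2])/K[1,1],-1]); o=T[:3,3]
    return o+d*(h-o[2])/d[2]
def save(img,n,s=1.5): cv2.imwrite("pics/"+n,cv2.resize(img[:,:,::-1],None,fx=s,fy=s,interpolation=cv2.INTER_CUBIC))
E
python3 - <<'E'
from h import *
for n in("top","side"):
    f=grab(n); save(f["img"],n+"0.png"); print(n,f["K"].round(1).tolist(),f["T"].round(3).tolist(),[k for k in f])
s=r.sense(); print(s["t"],s["eef_pos"],s["eef_rot"],s["force"],s["width"],r.tip_reach)
E
```

```text
pics
top [[379.7, 0.0, 248.9], [0.0, 379.7, 192.3], [0.0, 0.0, 1.0]] [[-0.02, 0.987, -0.158, 0.35], [-1.0, -0.02, 0.003, -0.031], [0.0, 0.158, 0.987, 1.25], [0.0, 0.0, 0.0, 1.0]] ['img', 'range_z', 'intrinsics', 'extrinsics', 'P', 'K', 'T', 'hsv']
side [[489.8, 0.0, 249.0], [0.0, 489.8, 188.4], [0.0, 0.0, 1.0]] [[-1.0, 0.02, -0.017, 0.515], [-0.026, -0.717, 0.697, 0.865], [0.001, 0.697, 0.717, 0.985], [0.0, 0.0, 0.0, 1.0]] ['img', 'range_z', 'intrinsics', 'extrinsics', 'P', 'K', 'T', 'hsv']
0.1 [0.18638001 0.5172836  0.25565645] [-9.93462296e-05  1.72059849e-01  9.85086320e-01 -5.84250793e-04] [ 0.13756835 -0.38885346 -0.38598293] 0.08559301306506993 0.025
```

View pics/top0.png

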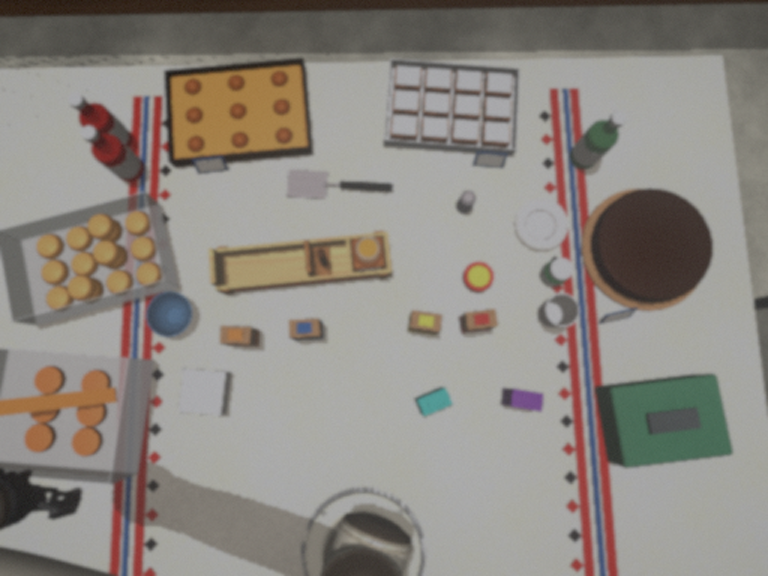

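View pics/side0.png

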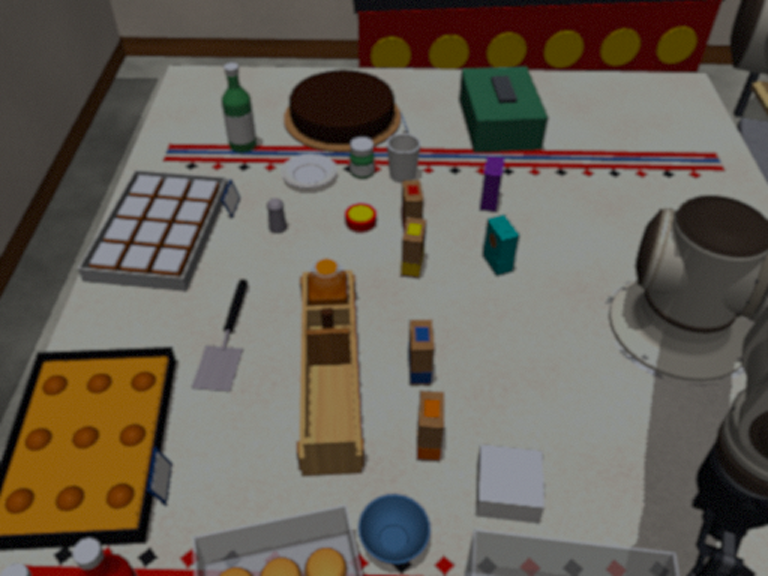

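The top view (768x576) shows packs orange (238,335), blue (306,327), yellow (425,321) and red (481,320). Green is absent. The lid is at (479,276), the crate runs from (213,270) to (390,250), the jar is at (368,252) and the stop post at (322,257).

Possible confusions:
- **Packs:** the turquoise box (433,401) and the purple box (523,399) are look-alikes and are rejected.
- **Lid:** the yellow pack top (425,321) and red pack top (481,320) share its colours, as do the red bottles at left. The lid is the round red and yellow thing at (479,276).

```bash
cat >> h.py <<'E'
def clouds():
    return {n:grab(n) for n in("top","side")}
def near(f,c,rad,z0,z1):
    P=f["P"]; m=(np.hypot(P[...,0]-c[0],P[...,1]-c[1])<rad)&(P[...,2]>z0)&(P[...,2]<z1)
    return P[m],m
def rect(p):
    (c,s,a)=cv2.minAreaRect((p[:,:2]*1000).astype(np.float32)); 
    if s[0]>s[1]: a+=90; s=s[::-1]      # a: direction of the short side
    return np.array(c)/1000,np.array(s),(a+90)%180-90
E
python3 - <<'E'
from h import *
C=clouds(); t=C["top"]; s=C["side"]
seeds=dict(orange=(238,335),blue=(306,327),yellow=(425,321),red=(481,320),teal=(433,401),purple=(523,399),lid=(479,276),post=(322,257),jar=(368,252),endwall=(219,270))
h=dict(lid=.024,post=.108,jar=.11,endwall=.09)
for k,(u,v) in seeds.items():
    g=ray(t,u/1.5,v/1.5,h.get(k,.095)); print(k,g.round(3),"depth",t["P"][int(v/1.5),int(u/1.5)].round(4))
    if k in("orange","blue","yellow","red"):
        for n,f in C.items():
            p,m=near(f,g,.055,.085,.11)
            if len(p)>20: c,sz,a=rect(p); print("   ",n,len(p),"z",np.median(p[:,2]).round(4),c.round(4),sz.round(1),round(a,1), p[:,:2].mean(0).round(4))
    if k=="lid":
        for n,f in C.items():
            H=f["hsv"];p,m=near(f,g,.08,.01,.05);m&=(H[...,1]>120);q=f["P"][m]; c,rr=cv2.minEnclosingCircle((q[:,:2]*1000).astype(np.float32));print("   ",n,len(q),np.median(q[:,2]).round(4),c,rr)
# table height
for n,f in C.items():
    p,_=near(f,(.25,0),.05,-.02,.02); print(n,"table",np.median(p[:,2]).round(4),p[:,2].std().round(4))
a=t["img"][170:230,270:350]; b=s["img"][110:260,190:310]
save(a,"ca.png",7); save(b,"cb.png",4)
E
```

```text
orange [0.445 0.242 0.095] depth [0.4455 0.2425 0.0995]
    top 245 z 0.095 [0.4455 0.2495] [35.8 61.8] -5.6 [0.4456 0.2493]
    side 448 z 0.0958 [0.4471 0.2529] [35.5 63.5] -1.4 [0.4473 0.2561]
blue [0.458 0.104 0.095] depth [0.4584 0.1037 0.0949]
    top 249 z 0.0949 [0.4576 0.1102] [36.2 62.9] 2.4 [0.4574 0.1095]
    side 351 z 0.0964 [0.4589 0.1126] [35.5 65.8] 1.1 [0.459  0.1168]
yellow [ 0.466 -0.138  0.095] depth [ 0.466  -0.1376  0.0931]
    top 246 z 0.0951 [ 0.4667 -0.1383] [36.2 61.8] -9.9 [ 0.4664 -0.1378]
    side 246 z 0.096 [ 0.4679 -0.135 ] [36.2 70. ] -11.2 [ 0.4684 -0.1306]
red [ 0.466 -0.252  0.095] depth [ 0.4661 -0.2494  0.1006]
    top 247 z 0.0953 [ 0.4677 -0.2518] [35.8 62.9] 6.2 [ 0.4676 -0.2507]
    side 211 z 0.0959 [ 0.4698 -0.2477] [35.9 67.8] 5.9 [ 0.4697 -0.2429]
teal [ 0.306 -0.149  0.095] depth [ 0.3069 -0.1465  0.0994]
purple [ 0.306 -0.328  0.095] depth [ 0.3062 -0.3259  0.0967]
lid [ 0.569 -0.267  0.024] depth [ 0.5692 -0.2653  0.0248]
    top 247 0.0245 (568.761474609375, -263.9264221191406) 29.784854888916016
    side 304 0.0248 (572.4495849609375, -260.5179443359375) 36.564537048339844
post [0.6   0.069 0.108] depth [0.6008 0.0711 0.1102]
jar [ 0.608 -0.025  0.11 ] depth [ 0.6085 -0.0241  0.1096]
endwall [0.581 0.285 0.09 ] depth [0.5909 0.2983 0.0395]
top table 0.0001 0.0025
side table 0.0014 0.002
```

View pics/cb.png

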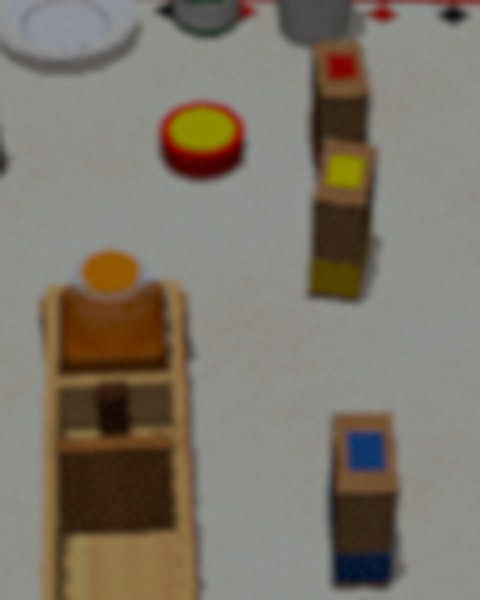

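The crop confirms the choice: the lid is round with a yellow disc at crop (203,138), and the red, yellow and blue packs are at (340,65), (345,170) and (365,450). All are clear of the distractors. Next I measure the crate, stop and jar.

```bash
python3 - <<'E'
from h import *
C=clouds()
for n,f in C.items():
    P=f["P"]; x,y,z=P[...,0],P[...,1],P[...,2]
    reg=(x>.52)&(x<.68)&(y>-.12)&(y<.33)
    w=P[reg&(z>.047)&(z<.060)&(y<.27)&(y>-.06)]
    # two side walls: robust line fits
    a=np.polyfit(w[:,1],w[:,0],1)
    for it in range(3):
        d=w[:,0]-np.polyval(a,w[:,1]); A=w[d>.03];B=w[d<-.03]
        pa=np.polyfit(A[:,1],A[:,0],1); pb=np.polyfit(B[:,1],B[:,0],1); a=(pa+pb)/2
    print(n,"walls slope",pa[0].round(4),pb[0].round(4),"x at y=.1",np.polyval(pa,.1).round(4),np.polyval(pb,.1).round(4),"spread",(A[:,0]-np.polyval(pa,A[:,1])).std().round(4),len(A),len(B), "z",np.median(A[:,2]).round(4))
    e=P[reg&(z>.08)&(z<.098)&(y>.2)]; print("  endwall",len(e), rect(e) if len(e)>5 else "", np.median(e[:,2]) if len(e) else "")
    e=P[reg&(z>.1)&(z<.116)&(y>.02)&(y<.14)]; print("  post",len(e),rect(e),e.mean(0).round(4),np.median(e[:,2]))
    e=P[reg&(z>.083)&(z<.1)&(y>.02)&(y<.18)]; print("  panel",len(e),rect(e),np.percentile(e[:,1],[2,50,98]).round(4),np.median(e[:,2]))
    e=P[reg&(z>.1)&(z<.12)&(y<.02)]; c,rr=cv2.minEnclosingCircle((e[:,:2]*1000).astype(np.float32)); print("  jar",len(e),c,rr,e.mean(0).round(4))
    e=P[reg&(z>.03)&(z<.12)]; print("  all",rect(e))
E
```

```text
top walls slope -0.0837 -0.0844 x at y=.1 0.6486 0.5667 spread 0.0031 283 312 z 0.053
  endwall 90 (array([0.59156628, 0.30245276]), array([11.58553123, 71.72875977]), -85.87434005737305) 0.08951017034550479
  post 30 (array([0.60875085, 0.07466813]), array([12.51089859, 18.32489014]), 89.9179458618164) [0.609  0.0748 0.1065] 0.10597126024364478
  panel 83 (array([0.60733252, 0.1036097 ]), array([46.85542297, 56.37611389]), -46.12377166748047) [0.0701 0.1037 0.1103] 0.09116008986017143
  jar 223 (617.88818359375, -21.797344207763672) 28.302034378051758 [ 0.6168 -0.0226  0.1086]
  all (array([0.60642346, 0.11954624]), array([ 98.7052002 , 378.83520508]), 4.667241096496582)
side walls slope -0.0793 -0.0851 x at y=.1 0.6499 0.5687 spread 0.0033 400 381 z 0.0542
  endwall 252 (array([0.59238867, 0.30587857]), array([13.61227608, 74.07626343]), -83.77299070358276) 0.08975135943750995
  post 54 (array([0.6114201 , 0.07750141]), array([15.82053757, 19.42130661]), -86.04566597938538) [0.6106 0.0798 0.1073] 0.10763954908894857
  panel 206 (array([0.60952887, 0.09758943]), array([32.78836823, 69.41305542]), -85.39270782470703) [0.0822 0.1079 0.1144] 0.09155325025167738
  jar 270 (619.2849731445312, -19.388015747070312) 30.050718307495117 [ 0.6182 -0.0135  0.1088]
  all (array([0.60766321, 0.1213139 ]), array([ 98.11496735, 383.32495117]), 4.754339694976807)
```

```bash
cat >> h.py <<'E'
TH=.084; CY=np.array([-np.sin(TH),np.cos(TH)]); CX=np.array([np.cos(TH),np.sin(TH)])
CEN=np.array([.6069,.1205]); WALL=CEN+.180*CY
from scipy.spatial.transform import Rotation as R
def quat(a):   # tool down, closing line (tool y) at angle a
    y=np.array([np.cos(a),np.sin(a),0]); z=np.array([0,0,-1.]); q=R.from_matrix(np.c_[np.cross(y,z),y,z]).as_quat(); return q[[3,0,1,2]]
def go(xy,z,a):
    """joint move, choosing the half turn with least wrist travel"""
    now=np.array(r.sense()["joint_positions"]); best=None
    for b in(a,a+np.pi):
        j=solve_ik(np.array([*xy,z]),quat(b))
        if j is not None and (best is None or np.abs(np.array(j)-now).max()<best[0]): best=(np.abs(np.array(j)-now).max(),b)
    r.move_to(np.array([*xy,z]),quat(best[1])); return best[1]
def line(xy,z,v=.15): r.line_to(np.array([*xy,z]),v=v)
def F(): return np.array(r.sense()["force"])
def push(d,xy,z,fmax,dist,step=.001,v=.02):
    """step along unit d until the reaction exceeds fmax; returns travel"""
    f0=F()[:2]; s=0
    while s<dist:
        s+=step; line(np.array(xy)+d*s,z,v); f=-(F()[:2]-f0)@d
        if f>fmax: break
    return s,f
GZ=.078
def place(name,c,a_short,dist):
    c=np.array(c); a=np.radians(a_short)+np.pi/2
    r.move_gripper(.083); go(c,.20,a); line(c,GZ,.2); w=r.move_gripper(.05,grip_force=30)
    print(name,"width",r.sense()["width"],"ff",r.sense()["finger_force"],"t",r.sense()["t"])
    if not .057<r.sense()["width"]<.067: raise SystemExit("grip?")
    line(c,.25,.25)
    p=WALL-CY*(dist+.018+.005); go(p,.25,TH); line(p,.120,.25); line(p,.008+GZ+.0015,.06)
    s,f=push(CY,p,.008+GZ+.0015,4,.012); e=np.array(r.sense()["eef_pos"])
    print("  pushed",s,f,"centre from WALL",-(e[:2]-WALL)@CY)
    q=e[:2]; line(q,.008+GZ,.02); print("  fz",F()[2]); r.move_gripper(.080); line(q,.22,.25)
    print("  t",r.sense()["t"])
E
python3 - <<'E'
from h import *
place("orange",(.4463,.2505),-3.5,0)
f=grab("top"); save(f["img"][130:240,120:290],"p1.png",4)
E
```

```text
orange width 0.06123547752866359 ff 32.47344374656677 t 3.0
  pushed 0.004 6.913153249060054 centre from WALL 0.01994214656756072
  fz 9.66975875052814
  t 8.6833
```

View pics/p1.png

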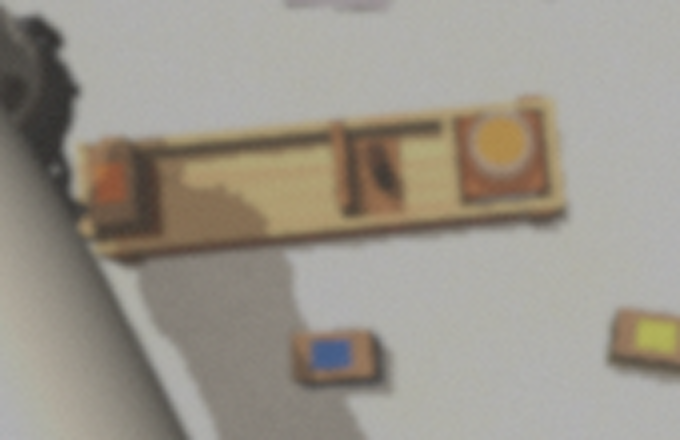

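The orange pack stands upright against the end wall (crop (110,185)), and the stop is untouched at (345,170). I'll continue with the rest.

```bash
python3 - <<'E'
from h import *
place("blue",(.4583,.1110),1.8,.038)
place("yellow",(.4673,-.1375),-10.5,.075)
place("red",(.4687,-.2510),6,.112)
f=grab("side"); save(f["img"][170:330,170:300],"p4.png",3.7)
f=grab("top"); P=f["P"]; x,y,z=P[...,0],P[...,1],P[...,2]
reg=(x>.52)&(x<.68)&(y>-.12)&(y<.33)
e=P[reg&(z>.096)&(z<.112)&(y>.1)]; print("row",len(e),rect(e),np.median(e[:,2]))
E
```

```text
blue width 0.06202120527808913 ff 32.6655650138855 t 11.5417
  pushed 0.007 7.650936085239243 centre from WALL 0.05534196463109649
  fz 9.295245638529149
  t 18.075
yellow width 0.061838832919796166 ff 32.878376841545105 t 20.875
  pushed 0.007 5.380134193464165 centre from WALL 0.09184813104249939
  fz 8.91126149263416
  t 27.45
red width 0.061858238929867734 ff 33.529075384140015 t 30.4833
  pushed 0.008 5.3736286175533765 centre from WALL 0.12778665288950064
  fz 11.731954119032205
  t 37.55
row 149 (array([0.60373352, 0.14287534]), array([63.04690933, 80.39415741]), 6.391232490539551) 0.1027277420295194
```

View pics/p4.png

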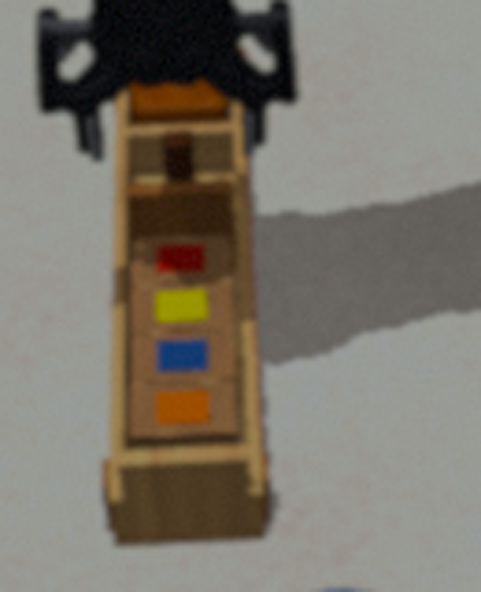

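All four packs stand square, upright and touching (red (180,258), yellow (180,305), blue (183,355), orange (183,407)). Now the stop.

```bash
python3 - <<'E'
from h import *
p=np.array([.6103,.0765]); r.move_gripper(.05); go(p,.20,TH); line(p,.090,.1); r.move_gripper(.01,grip_force=40)
print("w",r.sense()["width"],F())
f0=F()[:2]; line(p+CY*.035,.090,.06); print("slide force",-(F()[:2]-f0)@CY)
q=p+CY*.035
s=0
while s<.025:
    s+=.0005; line(q+CY*s,.090,.02); f=-(F()[:2]-f0)@CY
    if f>11: break
e=np.array(r.sense()["eef_pos"]); print("s",s,f,"post from WALL",-(e[:2]-WALL)@CY, "lateral",(e[:2]-WALL)@CX)
r.sleep(.2); r.move_gripper(.05); line(e[:2],.25,.25)
go((.35,.2),.3,TH)
C=clouds(); 
for n,f in C.items():
    P=f["P"];H=f["hsv"]; red=((H[...,0]<8)|(H[...,0]>172))&(H[...,1]>130)
    x,y,z=P[...,0],P[...,1],P[...,2]
    m=(z>.012)&(z<.04)&(x>.3)&(x<.72)&(y>-.45)&(y<.4)&(H[...,1]>110)&((H[...,0]<8)|(H[...,0]>172)|((H[...,0]>22)&(H[...,0]<34)))
    k,l,st,ce=cv2.connectedComponentsWithStats(m.astype(np.uint8))
    for i in range(1,k):
        if st[i,4]>60:
            q=P[(l==i)&(z>.02)]; c,rr=cv2.minEnclosingCircle((q[:,:2]*1000).astype(np.float32)); print(n,ce[i].round(),st[i,4],np.round(c,1),round(rr,1),q.mean(0).round(4))
            qy=P[(l==i)&(H[...,0]>20)&(z>.02)]; print("   yellow",len(qy),qy.mean(0).round(4))
    reg=(x>.52)&(x<.68)&(y>-.12)&(y<.02)
    for z0 in(.1,.104,.106):
        e=P[reg&(z>z0)&(z<.118)]; c,rr=cv2.minEnclosingCircle((e[:,:2]*1000).astype(np.float32)); print("  jar",len(e),np.round(c,1),rr,e.mean(0).round(4),np.median(e[:,2]))
print(r.sense()["t"])
save(np.hstack([C["side"]["img"][100:340,160:330],C["top"]["img"][130:370,130:350]]),"p5.png",2)
E
```

```text
w 0.019816430930497845 [2.70709161 0.07234625 2.1102922 ]
slide force -2.210497209650856
s 0.012000000000000007 11.709459366608003 post from WALL 0.17882646063215576 lateral 0.00036556161692823515
top [331. 176.] 134 [ 596.  -305.1] 21.9 [ 0.596  -0.3052  0.0252]
   yellow 132 [ 0.596  -0.3052  0.0252]
  jar 221 [617.6 -21.8] 28.3007869720459 [ 0.6171 -0.0227  0.1086] 0.10929069977709016
  jar 187 [619.  -24.3] 25.524477005004883 [ 0.6179 -0.023   0.1098] 0.10990504322862815
  jar 169 [618.6 -22.7] 23.820003509521484 [ 0.6175 -0.0226  0.1103] 0.11016931606910085
side [232. 136.] 227 [ 594.6 -297.7] 34.1 [ 0.5962 -0.2962  0.0254]
   yellow 115 [ 0.5954 -0.3011  0.0261]
  jar 274 [620.  -17.7] 29.558557510375977 [ 0.6186 -0.013   0.1088] 0.10986469485468225
  jar 218 [618.5 -17.1] 27.51885986328125 [ 0.6184 -0.0149  0.1105] 0.11091365926836833
  jar 200 [617.1 -18.7] 25.792613983154297 [ 0.6186 -0.0159  0.111 ] 0.11118346446316424
49.425
```

View pics/p5.png

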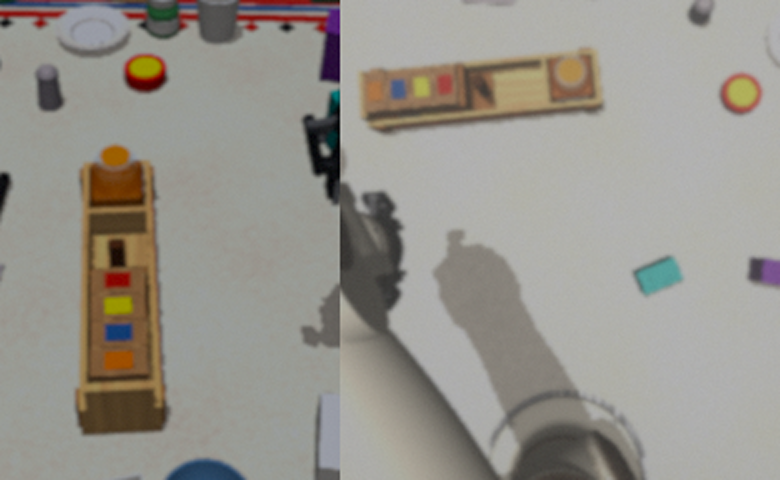

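The row is snug: the face is about 144 mm from the wall, which matches 4 × 36 mm. The lid has been knocked to top (741,93) in the picture, which is world (0.596,-0.305), and stands clear of the plate. Lid play is only 1 mm, so I'll touch the neck from four sides to get its axis in the robot's own frame, then pick the lid and centre it with two crossed grasps on clear table.

```bash
python3 - <<'E'
from h import *
J=np.array([.6185,-.0215]); r.move_gripper(0.0,grip_force=20); Z=.105+r.tip_reach+.0
go(J-CX*.06,.20,TH); res={}
for nm,d in(("-x",-CX),("-y",-CY),("+x",CX),("+y",CY)):
    p=J+d*.058; line(p,.17,.25); line(p,Z,.2); f0=F()[:2]; s=0; st=.0015
    while s<.036:
        s+=st; line(p-d*s,Z,.04); f=(F()[:2]-f0)@d
        if f>1.2:
            if st<.001: break
            s-=.003; line(p-d*s,Z,.04); f0=F()[:2]; st=.0003
    e=np.array(r.sense()["eef_pos"])[:2]; res[nm]=(e-J)@d; print(nm,round(s,4),f.round(2),res[nm].round(5))
    line(p,Z,.2); line(p,.17,.25)
    if nm in("-x","-y","+x"):pass
c=J+CX*(res["+x"]-res["-x"])/2+CY*(res["+y"]-res["-y"])/2
print("jar centre",c.round(5),r.sense()["t"])
E
```

```text
-x 0.0285 1.88 0.02972
-y 0.0246 1.6 0.03361
+x 0.0273 2.26 0.0309
+y 0.0252 1.94 0.03288
jar centre [ 0.61912 -0.02181] 90.6417
```

```bash
cat >> h.py <<'E'
JAR=np.array([.61912,-.02181]); SPOT=np.array([.47,-.13]); ZG=.020
E
python3 - <<'E'
from h import *
C=clouds(); L=[]
for n,f in C.items():
    P=f["P"];H=f["hsv"];x,y,z=P[...,0],P[...,1],P[...,2]
    m=(z>.018)&(z<.034)&(x>.45)&(x<.72)&(y>-.45)&(y<-.12)&(H[...,1]>110)&(H[...,0]>20)&(H[...,0]<36)
    L.append(np.nanmean(P[m],0)); print(n,m.sum(),L[-1].round(4))
    m=(z>.008)&(z<.03)&(x>.5)&(y<-.2)&(y>-.5)&(H[...,1]<60); q=P[m]
    print("  white near",q.mean(0).round(3) if len(q) else 0)
c=np.mean(L,0)[:2]
r.move_gripper(.083); a=go(c,.15,.59); line(c,ZG,.12); print("fz",F()[2]); r.move_gripper(.05,grip_force=50); print("w",r.sense()["width"])
if not .060<r.sense()["width"]<.069: raise SystemExit("grip?")
line(c,.10,.2); go(SPOT,.10,.59); line(SPOT,.04,.2); line(SPOT,ZG+.0005,.05); r.move_gripper(.080)
# second grasp, crossed
line(SPOT,.07,.2); go(SPOT,.07,.59+np.pi/2); line(SPOT,ZG,.1); r.move_gripper(.05,grip_force=60)
s=r.sense(); print("w",s["width"],"eef",s["eef_pos"],"F",s["force"],s["t"],s["joint_positions"])
E
```

```text
top 147 [ 0.5961 -0.3046  0.0255]
  white near [ 0.82  -0.345  0.018]
side 74 [ 0.5886 -0.3012  0.0262]
  white near [ 0.856 -0.316  0.021]
fz -0.19544061767350973
w 0.06503263625706582
w 0.06441691869024017 eef [ 0.4706587  -0.13020776  0.02170005] F [-3.3301355   0.47575499  7.84462903] 99.7917 [-2.69878308e-01 -2.18934433e-02 -3.91996124e-01  1.19870397e+00
 -4.00216719e-05 -8.59949840e-01]
```

```bash
cat >> h.py <<'E'
ZL=.0217   # TCP above lid origin
def pose(zl,a,v=.03): r.line_to(np.array([*JAR,zl+ZL]),quat(a),v=v)
def st(): 
    s=r.sense(); return np.array(s["eef_pos"])[2]-ZL, np.array(s["force"]), np.array(s["moment"]), s["t"]
E
python3 - <<'E'
from h import *
r.line_to(np.array([*SPOT,.15]),v=.2); print(r.sense()["width"])
r.move_to(np.array([*JAR,.150+ZL]),quat(1.22)); pose(.112,1.22,.1); r.sleep(.2)
z,f0,m0,t=st(); print(z,f0,m0,t)
zl=.108
while zl>.092:
    zl-=.001; pose(zl,1.22,.03); z,f,m,t=st()
    if (f-f0)[2]>5: break
print("cmd",zl,"z",z,"F",(f-f0).round(2),"M",(m-m0).round(3),t)
np.save("tare.npy",[f0,m0])
E
```

```text
0.06452686919272796
0.11289018782239246 [ 0.0077655  -0.66924305 -1.13846022] [ 0.01414174 -0.01074374  0.01639373] 102.4083
cmd 0.102 z 0.10293463134081772 F [-1.94  0.34  7.26] M [-0.022  0.358 -0.063] 103.975
```

```bash
cat > turn.py <<'E'
from h import *
def turn(a,zc,da,amax,stop,fz=4,lo=.085):
    """turn by da steps up to amax rad in all, following down with light pressure; stop(z,mz,tot)->bool"""
    f0,m0=np.load("tare.npy"); tot=0; log=[]
    while tot<amax:
        a+=da; tot+=abs(da); pose(zc,a); z,f,m,t=st()
        for _ in range(4):
            F=(f-f0)[2]
            if F<fz-2 and zc>lo: zc-=.0006
            elif F>fz+5: zc+=.0004
            else: break
            pose(zc,a); z,f,m,t=st()
        log.append((round(np.degrees(a)),round(z*1000,1),round(zc*1000,1),round((f-f0)[2],1),round((m-m0)[2],2),round(t,1)))
        if stop(z,(m-m0)[2],tot): break
    return a,zc,log
E
python3 - <<'E'
from turn import *
a,zc,log=turn(1.22,.102,np.radians(5),np.radians(60),lambda z,m,t:z<.0955 or abs(m)>1.0)
for l in log: print(l)
E
```

```text
(75, np.float64(102.9), 102.0, np.float64(7.6), np.float64(0.09), 104.2)
(80, np.float64(100.5), 100.2, np.float64(3.7), np.float64(0.02), 105.2)
(85, np.float64(100.5), 100.2, np.float64(5.5), np.float64(0.02), 105.5)
(90, np.float64(100.5), 100.2, np.float64(6.1), np.float64(0.1), 105.7)
(95, np.float64(100.5), 100.2, np.float64(6.3), np.float64(0.03), 106.0)
(100, np.float64(100.5), 100.2, np.float64(6.5), np.float64(0.08), 106.2)
(105, np.float64(100.5), 100.2, np.float64(6.6), np.float64(0.12), 106.5)
(110, np.float64(100.5), 100.2, np.float64(6.5), np.float64(0.08), 106.7)
(115, np.float64(100.5), 100.2, np.float64(6.9), np.float64(0.07), 107.0)
(120, np.float64(100.5), 100.2, np.float64(6.6), np.float64(0.05), 107.2)
(125, np.float64(100.5), 100.2, np.float64(6.9), np.float64(0.06), 107.5)
(130, np.float64(100.5), 100.2, np.float64(6.3), np.float64(0.06), 107.7)
```

The heights match the text exactly: 103 mm on the raised stops, then 100.5 mm on the lands. I'll keep turning.

```bash
python3 - <<'E'
from turn import *
a,zc,log=turn(np.radians(130),.1002,np.radians(3),np.radians(75),lambda z,m,t:z<.0945 or abs(m)>1.0)
for l in log[-12:]: print([float(x) for x in l])
E
```

```text
[139.0, 100.5, 100.2, 6.7, 0.06, 108.5]
[142.0, 100.5, 100.2, 6.3, 0.14, 108.7]
[145.0, 100.5, 100.2, 5.5, 0.11, 109.0]
[148.0, 100.5, 100.2, 6.9, 0.11, 109.2]
[151.0, 100.5, 100.2, 6.0, 0.11, 109.5]
[154.0, 100.5, 100.2, 5.9, 0.06, 109.7]
[157.0, 100.5, 100.2, 6.7, 0.1, 110.0]
[160.0, 100.4, 100.2, 6.9, 0.03, 110.2]
[163.0, 100.2, 100.2, 6.1, 0.01, 110.5]
[166.0, 97.7, 97.8, 0.8, -0.04, 111.7]
[169.0, 95.3, 95.4, 1.3, -0.02, 113.0]
[172.0, 94.0, 93.6, 4.2, -0.04, 114.0]
```

Dropped to 94.0 mm, 16 mm below the rim. Now I screw it down clockwise.

```bash
python3 - <<'E'
from turn import *
r.move_gripper(.05,grip_force=80)
a,zc,log=turn(np.radians(172),.0936,-np.radians(4),np.radians(120),lambda z,m,t:abs(m)>1.2,lo=.0875)
for l in log[::3]+log[-4:]: print([float(x) for x in l])
print(r.sense()["width"])
E
```

```text
[168.0, 94.2, 93.6, 6.8, -0.15, 114.4]
[156.0, 94.2, 93.6, 7.0, -0.12, 115.2]
[144.0, 93.4, 93.6, 3.5, -0.11, 115.9]
[132.0, 92.6, 92.4, 3.9, -0.13, 117.2]
[120.0, 91.6, 91.2, 5.2, -0.0, 118.4]
[108.0, 90.9, 90.6, 4.4, -0.04, 119.4]
[96.0, 90.0, 90.0, 3.3, -0.06, 120.4]
[84.0, 89.3, 89.4, 2.3, 0.0, 121.4]
[72.0, 89.3, 88.8, 7.0, -0.46, 122.4]
[60.0, 89.4, 87.6, 5.0, 0.57, 123.7]
[64.0, 89.3, 88.8, 2.4, 0.31, 122.9]
[60.0, 89.4, 87.6, 5.0, 0.57, 123.7]
[56.0, 89.5, 87.0, 4.5, 1.04, 124.2]
[52.0, 89.7, 87.0, 8.3, 0.08, 124.4]
0.0633637135257793
```

```bash
python3 - <<'E'
from turn import *
r.move_gripper(.080); r.line_to(np.array([*JAR,.15]),v=.15)
a=np.radians(110); r.move_to(np.array([*JAR,.15]),quat(a)); C=None
r.line_to(np.array([*JAR,.089+.0200]),v=.1); r.sleep(.1); s=r.sense(); m0=s["moment"]; print(s["force"])
r.move_gripper(.05,grip_force=80); print("w",r.sense()["width"]); m1=np.array(r.sense()["moment"])
z0=r.sense()["eef_pos"][2]
for i in range(12):
    a-=np.radians(3); r.line_to(np.array([*JAR,z0]),quat(a),v=.03); s=r.sense(); m=np.array(s["moment"])-m1; print(round(np.degrees(a)),m[2].round(2),np.array(s["force"])[2].round(1))
    if abs(m[2])>1.5: break
print(r.sense()["width"],r.sense()["t"])
r.move_gripper(.080); r.line_to(np.array([*JAR,.20]),v=.15); go((.38,.15),.3,TH)
C=clouds()
for n,f in C.items():
    P=f["P"];H=f["hsv"];x,y,z=P[...,0],P[...,1],P[...,2]
    m=(x>.57)&(x<.67)&(y>-.07)&(y<.03)&(z>.09)&(H[...,1]>110)&(H[...,0]>20)&(H[...,0]<36); q=P[m]
    A=np.c_[q[:,:2]-q[:,:2].mean(0),np.ones(len(q))]; print(n,len(q),q.mean(0).round(4),"tilt deg",np.degrees(np.linalg.lstsq(A,q[:,2],rcond=None)[0][:2]).round(2))
print(r.sense()["t"])
save(np.hstack([C["side"]["img"][150:320,180:300],C["top"]["img"][140:310,130:290]]),"p6.png",2.8)
E
```

```text
[-0.12170698 -0.88875655 -0.20093107]
w 0.06339349053459876
107 0.63 0.8
104 2.06 2.6
0.06321742138354083 127.5917
top 171 [ 0.6186 -0.0236  0.1139] tilt deg [0.31 0.14]
side 193 [ 0.6179 -0.0195  0.115 ] tilt deg [0.8  1.31]
129.9417
```

View pics/p6.png

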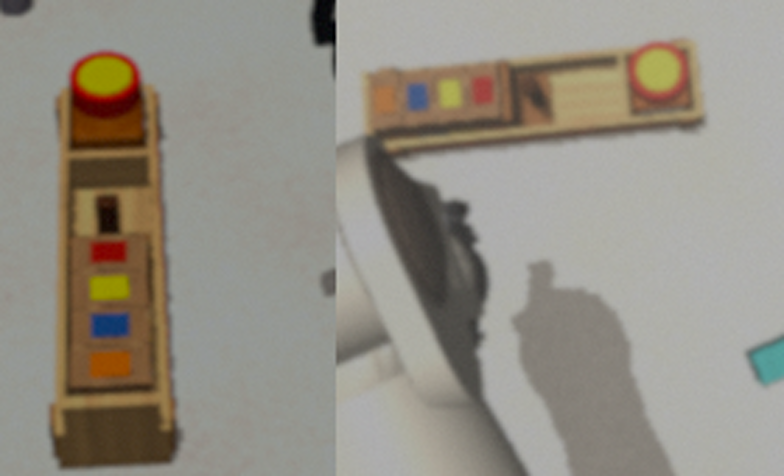

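The lid sits level and hard tight: it stops at about 2 N·m, with its top at 113 mm within the camera offset. The packs and stop are snug, so I'm handing in.

```bash
python3 -c "
from station import r
print(r.close_job())"
```

```text
the job is handed in; nothing more can be done
None
```

I handed the job in at about 130 s: the four packs on the table (no green one) stand in a row against the end wall, the stop is snug against them, and the lid is screwed fully home.

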